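# Take the spare trim insert from the latched parts box and show it at the magnifier

## Robot

A 6-joint arm with a two-finger parallel gripper is mounted at the origin on the work surface. World frame = base frame: x ahead of the robot, y to its left, z up, the work surface at z = 0. Lengths are in m, angles in rad, forces in N, time in s.
With the tool pointing down it reaches from about 0.375 to 0.975 m from the base axis. Payload 3.8 kg.
Tool frame: the origin (TCP) lies between the finger pads; the fingertips stand 25 mm ahead of it and the grasp point (between the pads) lies 6 mm ahead of it (robot.tip_extent is the distance from the TCP to the fingertips, in m); z points along the fingers, y is the line along which they close (so a half turn about z gives the same grasp; the last joint's range is limited). The gripper opens to 85 mm and grips with 20 to 120 N. Pads are 22 mm wide; open, the fingers measure 114 mm over their backs; the gripper's body (76 mm by 85 mm) begins 54 mm behind the grasp point. The pads swing forward as they close: fully open they stand 13 mm farther back than shut.
Start: joints at [-1.27, 0.264, 1.604, -0, 1.274, -0.037], TCP at [0.224, -0.637, 0.256] pointing down, gripper open.
Joint ranges: [-2.63, 2.63], [-0.94, 2.18], [0.31, 2.57], [-1.31, 4.45], [0, 2.66], [-2.55, 2.55]. Speed limits (rad/s): [2.57, 2.57, 3.14, 3.14, 3.14, 3.14].

## Interface

Orientations are given as a rotation vector (axis times angle).
In Python, from plant import readout, imaging, robot gives the robot as it stands.
- The arm moves only by the tool drive_tool, never from a script. Its argument "series" is a list of rows, each a list of 5 numbers: the shift along the world's x, y, z in units of 40 mm (1.0 is 40 mm), then the turn about the world's z in units of 6 degrees (1.0 is 6 degrees), then the opening, from 0 (shut) to 1 (fully open). In form: [[tx, ty, tz, twist, hand], ...]. A call has 1 to 12 rows; each row shifts and turns the commanded pose from where the row before left it; what a row does not reach is not made up. A row lasts 1/12 s, in which the tool goes at most 41.7 mm and 7.16 degrees, less where a joint would pass 70% of its speed; a pose out of reach is approached as far as the arm can. A call is refused whole if a number of a shift passes 1 or a number of a turn 1, either way. A call with a gripper value outside its range is refused whole. The fingers move at their own pace and stop on an object; the grip force is fixed at half the most. Time passes only in rows, so rows that do not move let the fingers close. It gives the time, the measured TCP pose, the force, the opening and the grip force at its end, in the units of the state.
- readout.observe(): the state, without advancing time (a new reading comes with each control period).
- imaging.read_camera(name): name is "scene" or "top" or "wrist"; returns a dict with "color" (400x640x3 uint8, red, green, blue), "mtx" (3x3 intrinsics, pixels), "origin" and "orientation" of the camera in the world; the wrist camera has in their place "T_tool_cam" (4x4, takes a point from camera to tool coordinates, whose origin is the TCP and whose axes are the flange's). Camera axes: x right, y up, looking along -z (the intrinsics and any distortion apply to the point x, -y, -z); pixel columns grow to the right and rows downward; lengths in m; the calibration is good to about 2 mm. A picture is of the moment at which its call begins: read the wrist's pose just before it. There is no depth.
- robot.close_job(): hands the job in; it is judged then, once.
The state is a dict: "time": time; "joints": joint angles; "joint_velocities": joint speeds; "effort": joint torques, N m; "position": TCP position; "tcp_rot": TCP orientation; "contact_force": force on the tool from outside, world axes, zero at the start; "wrist_torque": the same for the moment, N m; "grip_width": opening from 0.0 (shut) to 1.0 (fully open); "grip_force": force on a finger pad.
Only numpy, scipy, OpenCV 4.12 (cv2) and the standard library are available. Lean on these libraries where they do the work, as an engineer would, in place of code of your own. Each camera call takes 0.05 s, during which the arm holds its last target. There are 200 camera calls.

## Task

Flip the toggle catch of the steel parts box open, swing the lid right back, and draw the spare trim insert (the plate with the window and the narrow tab) up out of its slot, leaving the plain blank in its own slot. Then present the insert for inspection: finish holding it still and upright in front of the bench magnifier, on the robot's side, about 10 cm from the glass, with its window level with the middle of the lens and its broad face square to the glass. Leave the lid open, do not knock the magnifier, leave the other things on the bench where they lie, and do not put the insert down: the job ends with the gripper holding it.

Things in the scene. Friction and masses are not known exactly. Their poses are not given: they have to be found in the camera images.
- box: grey sheet-steel parts box, fixed to the bench, outside 150 (x) x 210 (y) x 88 mm high without its lid, walls and floor 3 mm. Origin: centre of its underside; z up; -x is its front (the catch side, towards the robot), +x its hinge side.
- rack (a point): centre of the box's inner floor (box z = 3 mm), axes as the box. On it a black rack with two slots at y = -45 and +45 mm; in each a plate stands on edge on the floor, its 12 mm thickness along y. The guides hold only the plate's ends: 42 mm high, from 20 mm outward either side (in x) of the slot centre, about 1.5 mm play.
- catch_pivot (a point): pivot axis of the toggle catch (along box y), fixed on the box: box frame x = -87, y = 0, z = 74 mm. Axes as the box.
- catch (a joint): angle of the catch lever, rad: 0 closed (hangs down the box front, free end leaning 0.3 rad outward), grows as the free end is drawn out (-x of the box) and up, stop at 2.0. Its wire loop holds the lid's strike and locks the lid until about 1.25, then springs clear by itself. Friction, about 2 N at the grip; it stays where it is left.
- catch_grip (a point): centre of the catch lever's rolled end, a bar 24 mm long (box y) and 7 mm thick to pinch by its two ends: 28 mm from the pivot, moving round it with the lever. Closed, it is 47 mm above the bench (lid top: 91) and 20 mm in front of the front wall. The lever above it is 18 mm wide, 8 mm thick. Axes: turned with the lever (as the box's at joint 0).
- lid_hinge (a point): hinge axis of the lid (along box y), fixed on the box: box frame x = +77, y = 0, z = 89 mm. Axes as the box.
- lid (a joint): lid angle, rad: 0 shut, grows as the front edge rises and swings back over the hinge, 1.57 upright, stop at 1.75. Friction hinge: stays where it is left, about 5 N at the handle to lift. Lid 2 mm thick, top at box z = 91 mm, 13 mm skirt; it reaches 155 mm from hinge to front edge.
- lid_handle (a point): middle of the strap handle on the lid, a steel bar 10 mm thick, 76 mm long along box y. Lid shut: at box x = -48, y = 0, z = 121 mm, so 125 mm in front of the hinge and 32 mm above it. Bar centre 30 mm above the lid's top, 30 mm from its front edge. Axes: turned with the lid (as the box's when shut).
- insert: spare trim insert, bare steel plate 12 mm thick, about 0.27 kg: block 56 wide x 46 high with a 26 x 20 mm window through it, on top a grip tab 28 wide x 30 high; 76 mm high in all. Origin: centre of its underside; x width, y thickness (face normal), z to the tab. Stands in either slot, hidden by the shut lid. Pinch the tab across its thickness, about 61 mm above the origin.
- insert_window (a point): centre of the insert's window, 24 mm above the insert's origin; axes as the insert.
- blank: plain steel blank standing in the other slot: solid plate 56 wide x 12 thick x 58 mm high, no window, no tab, 0.30 kg. Origin: centre of its underside. Stays in the box.
- magnifier: white bench magnifier, fixed: round base of 130 mm diameter and 18 mm height, a neck behind, and an upright lens ring of 124 mm diameter, 22 mm deep, whose top is 262 mm above the bench. Origin: centre of the base's underside; +x points away from the robot's side along the lens axis, z up.
- lens (a point): centre of the lens glass (104 mm clear diameter), 200 mm above the magnifier's origin; x is the lens axis, level; the robot's side is -x.
- bung: white HDPE drum bung, 70 mm diameter, 26 mm high, lying on its flange; origin: centre of its underside. Leave alone.
- clip: translucent amber PEI clip, a U 40 x 16 x 18 mm; origin: centre of its underside. Leave alone.
- scraper: hook scraper lying flat, about 173 mm long and 26 mm thick, cork handle to its -x, steel hook to +x; origin under its middle. Leave alone.
- pin_vise: nickel-plated pin vise lying flat along its x, about 115 mm long, 13 mm thick; origin under its middle. Leave alone.

How it is judged:
On the way, in this order (a step that is already met when the one before it is completed fails the run):
1. the catch lever is flipped out past the point where its loop lets go of the lid (value of joint catch above 1.15 rad), for 0.2 s.
2. the lid is swung right back (about upright or beyond) (value of joint lid above 1.3 rad), for 0.2 s.
3. the insert is drawn clear of the box in the gripper (z of insert in the frame of box above 0.09 m and contact force between the fingers and insert above 1 N), for 0.2 s.
At the end, for the whole second after the job is handed in: Insert held still in the fingers, touching nothing else, upright within 0.25 rad; window 50-150 mm from the lens on the robot side, within 35 mm of its axis sideways and in height; face square to the axis within 0.3 rad; lid open beyond 1.3 rad; blank still in the box (x of insert_window in the frame of lens between -0.15 and -0.05 m and y of insert_window in the frame of lens between -0.035 and 0.035 m and z of insert_window in the frame of lens between -0.035 and 0.035 m and angle between the y axis of insert and the x axis of lens, either way round below 0.3 rad and angle between insert's own z axis and vertical below 0.25 rad and linear speed of insert below 0.02 m/s and contact force between the fingers and insert above 1 N and contact force between insert and magnifier below 0.2 N and value of joint lid above 1.3 rad and z of blank in the frame of box below 0.015 m); the arm keeps its last pose, push and grip.
It fails at once if the blank is pulled out of its slot (distance of blank from where it was at the start of the episode above 0.025 m).
It fails at once if the magnifier is knocked (contact force between anything else and magnifier above 8 N).
It fails at once if a bystander on the bench is disturbed (distance of any of bung, clip, scraper, pin_vise from where it was at the start of the episode above 0.03 m).
It also fails if it takes over 64 s, if anything falls off the work surface, if the arm or the gripper's body presses on something with over 40 N, if the wrist force passes 120 N, or if a joint passes its speed limit or range.

## Working session

There is one attempt and no reset: what is moved stays moved. The work goes in short steps, Python scripts to look and compute and a tool call to move; the robot and the scene stay as the last step left them, time stands still between calls to the robot, and variables do not carry over. Pictures are saved under pics/ and viewed, at most 10 in all, crops included, and the job is handed in when it is done.

Besides the shell and the picture viewer there is one more tool, called after ">>>" as name([rows], argument=value, ...), one row to a line, values as JSON. drive_tool: Moves the arm, as the interface text tells. Its arguments: {"type":"object","properties":{"series":{"type":"array"}},"required":["series"]}

```bash
mkdir -p pics; cat > h.py <<'E'
import numpy as np,cv2
from scipy.spatial.transform import Rotation as R
from plant import readout, imaging, robot
def snap(n,f):
    c=imaging.read_camera(n); cv2.imwrite('pics/'+f,c['color'][:,:,::-1]); 
    np.savez('pics/'+f+'.npz',**{k:v for k,v in c.items() if k!='color'}); return c
def cam(f):
    c=dict(np.load('pics/'+f+'.npz',allow_pickle=True)); return c
def rot(c):
    o=np.array(c['orientation'],float); return o if o.shape==(3,3) else R.from_rotvec(o).as_matrix()
def pt(c,u,v,z):
    d=rot(c)@(np.linalg.inv(c['mtx'])@[u,v,1]*[1,-1,-1]); o=np.array(c['origin']); return o+d*(z-o[2])/d[2]
def proj(c,p):
    q=rot(c).T@(np.array(p)-c['origin'])*[1,-1,-1]; q=c['mtx']@q; return q[:2]/q[2]
E
python3 - <<'E'
from h import *
print(readout.observe())
for n in('scene','top'):
    c=snap(n,n+'0.png'); print({k:v for k,v in c.items() if k!='color'})
E
```

```text
{'time': 0.0, 'joints': array([-1.26989062e+00,  2.64785061e-01,  1.60542065e+00,  3.18946372e-05,
        1.27368954e+00, -3.68935353e-02]), 'joint_velocities': array([-2.20618740e-04,  5.21104745e-04, -2.47311486e-03,  2.88955082e-03,
        4.51452332e-04,  5.98810407e-05]), 'effort': array([-3.23981048e-04, -5.15117955e+01, -3.67317045e+01, -2.36595561e-04,
        1.28605514e-02, -1.62966950e-05]), 'position': array([ 0.22350856, -0.63618576,  0.25491527]), 'tcp_rot': array([-3.09463725e+00, -5.27695719e-01,  4.28284620e-04]), 'contact_force': array([ 0.02223645,  0.11410247, -0.17168087]), 'wrist_torque': array([ 0.02228543,  0.00558298, -0.00267544]), 'grip_force': 0.0, 'grip_width': 1.0011212393340005}
{'mtx': array([[390.41789805,   0.        , 315.44167319],
       [  0.        , 390.41789805, 201.99410778],
       [  0.        ,   0.        ,   1.        ]]), 'origin': array([ 0.95741838, -0.70712304,  0.7954892 ]), 'orientation': array([0.8259809 , 0.24831346, 0.53441101])}
{'mtx': array([[502.71841154,   0.        , 309.5977785 ],
       [  0.        , 502.71841154, 198.74906727],
       [  0.        ,   0.        ,   1.        ]]), 'origin': array([ 0.39236398, -0.05937448,  1.627952  ]), 'orientation': array([ 0.08086818, -0.09405054, -1.56580485])}
```

View pics/top0.png

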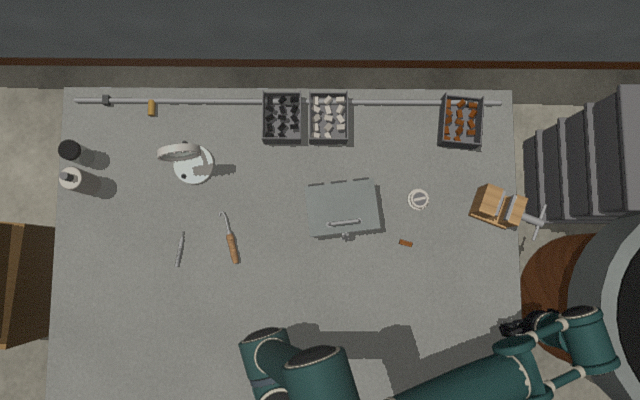

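View pics/scene0.png

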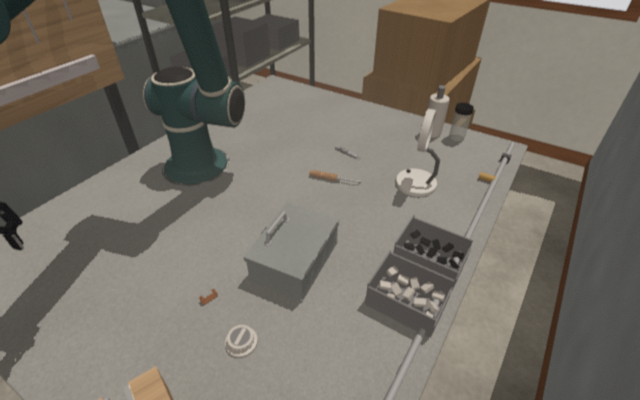

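The top view shows the box near (345,208), catch at (346,237), and the magnifier at (190,160). I'll enlarge both areas to read corners.

```bash
python3 - <<'E'
from h import *
a=cv2.imread('pics/top0.png')
x=cv2.resize(a[165:255,290:430],None,fx=5.7,fy=5.7,interpolation=cv2.INTER_CUBIC)   # 798x513
cv2.imwrite('pics/c1.png',x)
y=cv2.resize(a[130:190,145:230],None,fx=6,fy=6,interpolation=cv2.INTER_CUBIC)
b=cv2.imread('pics/scene0.png')
z=cv2.resize(b[80:200,385:465],None,fx=4.5,fy=4.5,interpolation=cv2.INTER_CUBIC)
m=np.zeros((560,800,3),np.uint8); y=cv2.resize(a[130:190,145:215],None,fx=6,fy=6,interpolation=cv2.INTER_CUBIC)
m[:y.shape[0],:420]=y; m[:540,430:790]=z
cv2.imwrite('pics/c2.png',m)
c=cam('top0.png')
print(pt(c,0,0,0)); print(proj(c,[0,0,0]))
E
```

```text
[1.24872397 0.97879884 0.        ]
[285.8376072  381.05837745]
```

View pics/c1.png

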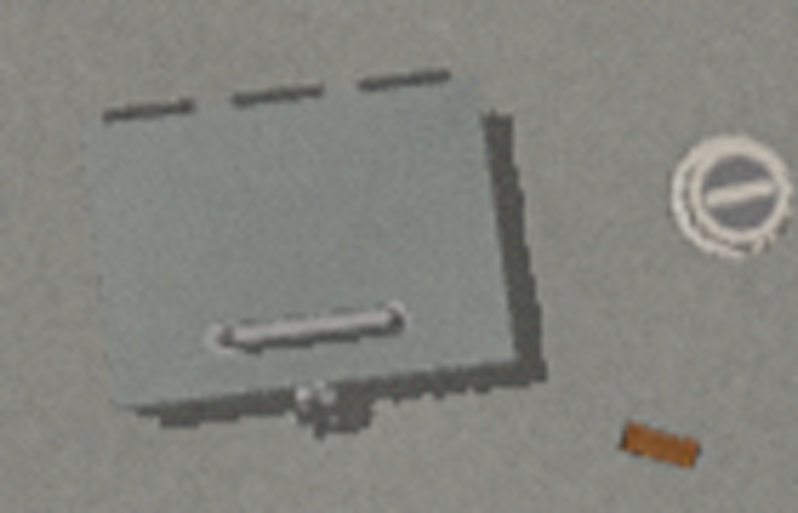

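View pics/c2.png

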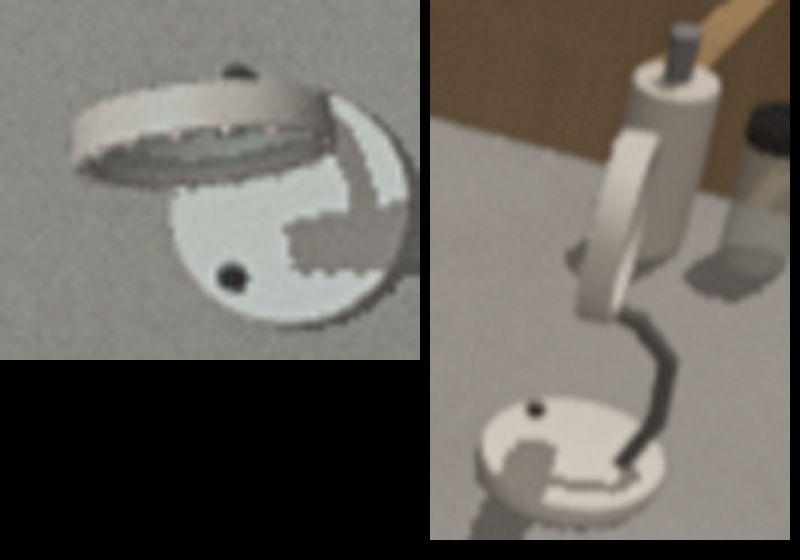

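Crop 1: lid front corners (515,362) and (115,405), handle ends (215,337)–(400,318), catch (316,398), hinge ends about (105,117)/(448,75). Crop 2: base disc centre about (290,207), lens ring ends (76,152)/(333,118).

```bash
cat > fit.py <<'E'
from h import *
from scipy.optimize import least_squares
c=cam('top0.png')
f=lambda u,v:(np.array([u,v])+.5)/5.7-.5+[290,165]
obs=[(f(515,362),(-.078,-.105,.091)),(f(115,405),(-.078,.105,.091)),(f(218,337),(-.048,.038,.121)),(f(400,318),(-.048,-.038,.121)),(f(478,82),(.077,-.105,.091)),(f(87,122),(.077,.105,.091))]
def w(p,q): 
    r=R.from_euler('z',p[2]).as_matrix(); return r@np.array(q)+[p[0],p[1],0]
s=least_squares(lambda p:np.concatenate([proj(c,w(p,q))-o for o,q in obs]),[.55,-.1,0]); B=s.x
if __name__=='__main__':
    print(B,s.fun.round(1)); 
    for n,q in dict(grip=(-.095,0,.047),pivot=(-.087,0,.074),hinge=(.077,0,.089),handle=(-.048,0,.121)).items(): print(n,w(B,q).round(4))
    for y in(-.045,.045): print('slot',w(B,(0,y,.064)).round(4))
    g=lambda u,v:(np.array([u,v])+.5)/6-.5+[145,130]
    m=pt(c,*g(290,207),.018); l=pt(c,*g(76,152),.2); r=pt(c,*g(333,118),.2)
    print('mag',m,l,r,(l+r)/2,np.linalg.norm(l-r),'yaw',np.arctan2(*((l-r)[:2]*[-1,1])))
    print(pt(c,*(f(645,444)),.018),pt(c,*f(732,195),.026),pt(c,235,245,.02),pt(c,180,250,.01))
E
python3 fit.py
```

```text
[ 0.53927501 -0.17099311  0.10670458] [-1.3  0.6  0.7  0.2  3.9 -0.5 -2.9  0.2 -0.7 -0.1  0.4 -0.2]
grip [ 0.4448 -0.1811  0.047 ]
pivot [ 0.4528 -0.1803  0.074 ]
hinge [ 0.6158 -0.1628  0.089 ]
handle [ 0.4915 -0.1761  0.121 ]
slot [ 0.5441 -0.2157  0.064 ]
slot [ 0.5345 -0.1262  0.064 ]
mag [0.68416892 0.30583763 0.018     ] [0.67749846 0.36778948 0.2       ] [0.69465552 0.24515539 0.2       ] [0.68607699 0.30647244 0.2       ] 0.12382844374437216 yaw 0.13900223265574588
[ 0.4329414 -0.3708081  0.018    ] [ 0.57274263 -0.42087544  0.026     ] [0.42333219 0.16431178 0.02      ] [0.40710447 0.34090966 0.01      ]
```

>>> drive_tool([
  [0.4,0.9,0.1,-0.2,1],
  [0.4,0.9,0.1,-0.2,1],
  [0.4,0.9,0.1,-0.2,1],
  [0.4,0.9,0.1,-0.2,1],
  [0.4,0.9,0.1,-0.2,1],
  [0.4,0.9,0.1,-0.2,1],
  [0.4,0.9,0.1,-0.2,1],
  [0.4,0.9,0.1,-0.2,1],
  [0.4,0.9,0.1,-0.2,1],
  [0.4,0.9,0.1,-0.2,1],
  [0.4,0.9,0.1,-0.2,1],
  [0.4,0.9,0.1,0,1],
])

```text
time: 1.1
position: [0.4157, -0.2029, 0.3042]
tcp_rot: [-3.137, -0.167, 0.0]
contact_force: [1.1, 0.4, 0.6]
grip_width: 1.005
grip_force: 0.0
```

```bash
cat >> h.py <<'E'
def wsnap(f):
    s=readout.observe(); c=imaging.read_camera('wrist'); cv2.imwrite('pics/'+f,c['color'][:,:,::-1])
    T=np.eye(4); T[:3,:3]=R.from_rotvec(s['tcp_rot']).as_matrix(); T[:3,3]=s['position']; T=T@c['T_tool_cam']
    np.savez('pics/'+f+'.npz',mtx=c['mtx'],origin=T[:3,3],orientation=T[:3,:3]); st(s); return cam(f)
def st(s=None):
    s=s or readout.observe(); M=R.from_rotvec(s['tcp_rot']).as_matrix()
    print('t',round(s['time'],2),s['position'].round(4),'yaw2t',round(np.arctan2(M[0,1],-M[1,1]),3),'F',s['contact_force'].round(1),'w',round(s['grip_width'],3),'g',s['grip_force'],'j',s['joints'].round(2))
E
python3 - <<'E'
from h import *
wsnap('w1.png'); print(cam('w1.png'))
E
```

```text
t 1.1 [ 0.4157 -0.2029  0.3042] yaw2t 0.106 F [1.1 0.4 0.6] w 1.005 g 0.0 j [-0.51 -0.18  1.97  0.    1.34  0.96]
{'mtx': array([[353.47393023,   0.        , 321.12650023],
       [  0.        , 353.47393023, 197.78246925],
       [  0.        ,   0.        ,   1.        ]]), 'origin': array([ 0.48444464, -0.19587982,  0.42229456]), 'orientation': array([[ 1.05152794e-01,  9.56499296e-01,  2.72124945e-01],
       [-9.94456057e-01,  1.01195045e-01,  2.85782108e-02],
       [-2.02657474e-04, -2.73621379e-01,  9.61837460e-01]])}
```

View pics/w1.png

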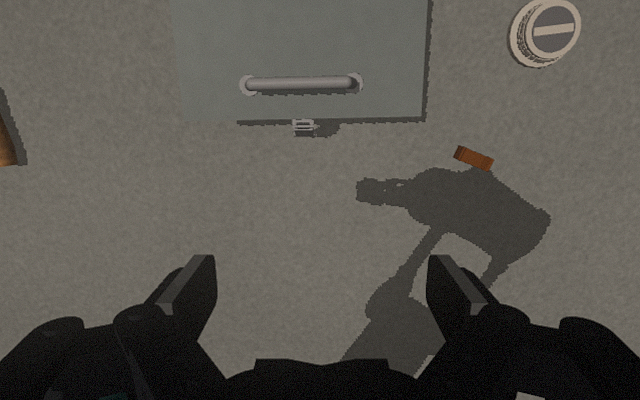

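The handle spans (248,85)–(358,82) with round feet on the lid. The catch is at (303,125) and the lid's front right corner at (425,121). I'll check these against the fit.

```bash
python3 - <<'E'
from h import *
from fit import w,B
c=cam('w1.png')
for n,q in dict(grip=(-.095,0,.047),pivot=(-.087,0,.074),h1=(-.048,.038,.121),h2=(-.048,-.038,.121),cR=(-.078,-.105,.091),cL=(-.078,.105,.091)).items(): print(n,proj(c,w(B,q)).round(1))
print(pt(c,303,125,.07),pt(c,303.5,84,.121),pt(c,425,121,.091))
im=cv2.imread('pics/w1.png')[60:150,235:375]; cv2.imwrite('pics/w1c.png',cv2.resize(im,None,fx=5.7,fy=5.7,interpolation=cv2.INTER_CUBIC))
E
```

```text
grip [303.3 134.7]
pivot [301.8 129.2]
h1 [251.2  85.6]
h2 [344.7  85.5]
cR [415.1 120.7]
cL [186.2 121. ]
[ 0.45656737 -0.18091316  0.07      ] [ 0.4932049  -0.18050201  0.121     ] [ 0.47359394 -0.29281324  0.091     ]
```

View pics/w1c.png

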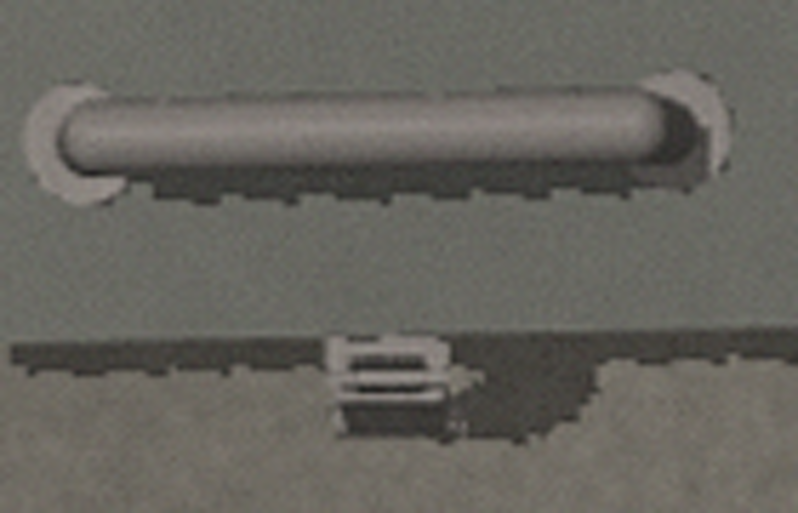

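The bar is about 86 mm over its rounded ends, too wide to pinch by its ends, so I'll pinch it across. The catch agrees with the fit to about 1 mm. Moving over the catch with the gripper half open.

>>> drive_tool([
  [0.3,0.25,-0.5,0,0.55],
  [0.3,0.25,-0.6,0,0.55],
  [0,0,-0.8,0,0.55],
  [0,0,-0.8,0,0.55],
  [0,0,-0.8,0,0.55],
  [0,0,-0.6,0,0.55],
  [0,0,0,0,0.55],
  [0,0,0,0,0.55],
  [0,0,0,0,0.55],
])

```text
time: 1.9
position: [0.4405, -0.1854, 0.1416]
tcp_rot: [3.136, 0.168, 0.002]
contact_force: [0.1, 0.1, 0.6]
grip_width: 0.55
grip_force: 0.0
```

```bash
python3 - <<'E'
from h import *
c=wsnap('w2.png'); print(robot.tip_extent)
from fit import w,B
print(proj(c,w(B,(-.095,0,.047))),proj(c,w(B,(-.087,0,.074))))
s=readout.observe()['position']; print(proj(c,s+[0,0,-.006]),proj(c,s+[0,0,-.1]))
E
```

```text
t 1.9 [ 0.4405 -0.1854  0.1416] yaw2t 0.107 F [0.1 0.1 0.6] w 0.55 g 0.0 j [-0.45 -0.01  2.13 -0.    1.01  1.01]
0.025
[314.54114349 203.84450068] [313.6209788  204.08891876]
[321.42268422 280.48904501] [321.18845203 207.95388914]
```

View pics/w2.png

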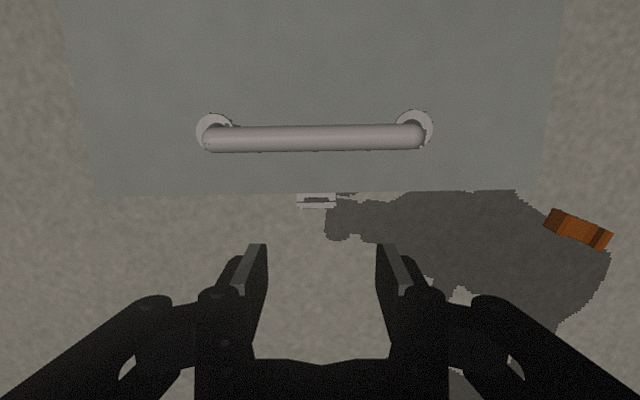

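The catch bracket is centred at (316,200), which agrees with the prediction. Descending and pinching.

>>> drive_tool([
  [0,0.09,-0.5,0,0.55],
  [0,0,-0.6,0,0.55],
  [0,0,-0.6,0,0.55],
  [0,0,-0.4,0,0.55],
  [0,0,0,0,0.55],
  [0,0,0,0,0],
  [0,0,0,0,0],
  [0,0,0,0,0],
  [0,0,0,0,0],
])

```text
time: 2.7
position: [0.4416, -0.1826, 0.0586]
tcp_rot: [3.134, 0.169, 0.006]
contact_force: [-1.5, -3.1, 5.0]
grip_width: 0.241
grip_force: 58.4
```

```bash
python3 -c "
from h import *
wsnap('w3.png')"
```

```text
t 2.7 [ 0.4416 -0.1826  0.0586] yaw2t 0.108 F [-1.5 -3.1  5. ] w 0.241 g 58.39169383049011 j [-0.44  0.11  2.19 -0.    0.83  1.02]
```

>>> drive_tool([
  [-0.1,-0.01,0.04,0,0],
  [-0.09,-0.01,0.05,0,0],
  [-0.08,-0.01,0.07,0,0],
  [-0.07,-0.01,0.08,0,0],
  [-0.06,-0.01,0.09,0,0],
  [-0.04,0,0.09,0,0],
  [-0.03,0,0.1,0,0],
  [-0.01,0,0.1,0,0],
  [0.01,0,0.11,0,0],
  [0.01,0,0.1,0,0],
  [0.02,0,0.07,0,0],
  [0.02,0,0.06,0,0],
])

```text
time: 3.75
position: [0.4228, -0.1848, 0.0948]
tcp_rot: [3.134, 0.168, 0.001]
contact_force: [0.0, -10.0, -7.4]
grip_width: 0.23
grip_force: 58.9
```

```bash
python3 -c "
from h import *
st(); wsnap('w4.png')"
```

```text
t 3.75 [ 0.4228 -0.1848  0.0948] yaw2t 0.107 F [  0.  -10.   -7.4] w 0.23 g 58.87614905834198 j [-0.46  0.02  2.2  -0.    0.91  1.  ]
t 3.75 [ 0.4228 -0.1848  0.0948] yaw2t 0.107 F [  0.  -10.   -7.4] w 0.23 g 58.87614905834198 j [-0.46  0.02  2.2  -0.    0.91  1.  ]
```

View pics/w4.png

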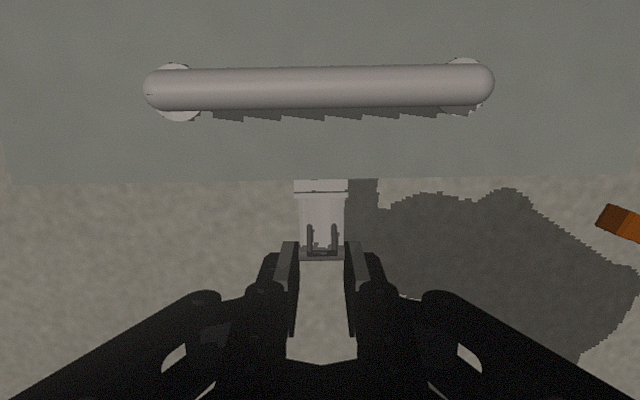

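The lever now stands out horizontally with the loop clear, at about (320,225). Releasing, raising, and turning 90° towards the handle.

```bash
python3 - <<'E'
from h import *
from fit import w,B
for f,u,v in (('w1.png',299,82.5),('w2.png',314,138),('w4.png',319.5,86)): print(pt(cam(f),u,v,.122))
print(w(B,(-.048,0,.121)))
E
```

```text
[ 0.49394341 -0.17683016  0.122     ]
[ 0.49387146 -0.17720198  0.122     ]
[ 0.49412286 -0.17694427  0.122     ]
[ 0.49154801 -0.17610521  0.121     ]
```

>>> drive_tool([
  [0,0,0,0,0.55],
  [0,0,0,0,0.55],
  [0,0,0,0,0.55],
  [0,0,0.5,0,0.55],
  [0,0,0.9,0,0.55],
  [0,0,0.9,0,0.55],
  [0,0,0.9,0,0.55],
  [0.3,0,0.5,1,0.55],
  [0.3,0,0,1,0.55],
  [0.3,0,0,1,0.55],
  [0.3,0,0,1,0.55],
  [0.3,0,0,1,0.55],
])

```text
time: 4.8
position: [0.4831, -0.1827, 0.2429]
tcp_rot: [-2.983, -0.983, -0.0]
contact_force: [0.1, 0.3, 0.0]
grip_width: 0.55
grip_force: 0.0
```

>>> drive_tool([
  [0,0,0,1,0.5],
  [0,0,0,1,0.5],
  [0,0,0,1,0.5],
  [0,0,0,1,0.5],
  [0,0,0,1,0.5],
  [0,0,0,1,0.5],
  [0,0,0,1,0.5],
  [0,0,0,1,0.5],
  [0,0,0,1,0.5],
  [0,0,0,1,0.5],
])

```text
time: 5.63
position: [0.4825, -0.1826, 0.2424]
tcp_rot: [-2.092, -2.342, -0.0]
contact_force: [0.2, -0.2, -0.3]
grip_width: 0.5
grip_force: 0.0
```

```bash
python3 -c "
from h import *
wsnap('w5.png')"
```

```text
t 5.63 [ 0.4825 -0.1826  0.2424] yaw2t 1.684 F [ 0.2 -0.2 -0.3] w 0.5 g 0.0 j [-0.41 -0.03  1.96  0.    1.22 -0.52]
```

>>> drive_tool([
  [0.29,0.14,-0.4,0,0.5],
  [0,0,-0.7,0,0.5],
  [0,0,-0.7,0,0.5],
  [0,0,-0.6,0,0.5],
  [0,0,-0.43,0,0.5],
  [0,0,0,0,0.5],
  [0,0,0,0,0],
  [0,0,0,0,0],
  [0,0,0,0,0],
  [0,0,0,0,0],
])

```text
time: 6.52
position: [0.4944, -0.1781, 0.1312]
tcp_rot: [2.098, 2.337, -0.002]
contact_force: [-5.0, -0.3, 4.6]
grip_width: 0.091
grip_force: 58.7
```

```bash
python3 - <<'E'
from h import *
st()
from fit import B
# arc rows: handle relative hinge (-.125,.032)
th=np.linspace(0,1.2,21); x=-.125*np.cos(th)+.032*np.sin(th); z=.125*np.sin(th)+.032*np.cos(th)
d=np.stack([np.diff(x)*np.cos(B[2]),np.diff(x)*np.sin(B[2]),np.diff(z)],1)/.04; print(d.round(2).tolist())
E
```

```text
t 6.52 [ 0.4944 -0.1781  0.1312] yaw2t 1.679 F [-5.  -0.3  4.6] w 0.091 g 58.664007782936096 j [-0.39  0.1   2.05 -0.    1.   -0.5 ]
[[0.05, 0.01, 0.19], [0.06, 0.01, 0.18], [0.08, 0.01, 0.18], [0.09, 0.01, 0.17], [0.1, 0.01, 0.17], [0.11, 0.01, 0.16], [0.12, 0.01, 0.16], [0.12, 0.01, 0.15], [0.13, 0.01, 0.14], [0.14, 0.02, 0.13], [0.15, 0.02, 0.12], [0.16, 0.02, 0.11], [0.16, 0.02, 0.1], [0.17, 0.02, 0.09], [0.17, 0.02, 0.08], [0.18, 0.02, 0.07], [0.18, 0.02, 0.06], [0.19, 0.02, 0.05], [0.19, 0.02, 0.04], [0.19, 0.02, 0.03]]
```

>>> drive_tool([
  [0.05,0.01,0.19,0,0],
  [0.06,0.01,0.18,0,0],
  [0.08,0.01,0.18,0,0],
  [0.09,0.01,0.17,0,0],
  [0.1,0.01,0.17,0,0],
  [0.11,0.01,0.16,0,0],
  [0.12,0.01,0.16,0,0],
  [0.12,0.01,0.15,0,0],
  [0.13,0.01,0.14,0,0],
  [0.14,0.02,0.13,0,0],
  [0.15,0.02,0.12,0,0],
  [0.16,0.02,0.11,0,0],
])

```text
time: 7.52
position: [0.5429, -0.172, 0.206]
tcp_rot: [-2.094, -2.333, 0.011]
contact_force: [-17.4, -1.8, 14.1]
grip_width: 0.088
grip_force: 58.8
```

```bash
python3 -c "
from h import *
st();snap('scene','s5.png')"
```

```text
t 7.52 [ 0.5429 -0.172   0.206 ] yaw2t 1.679 F [-17.4  -1.8  14.1] w 0.088 g 58.8218879699707 j [-0.35  0.11  1.88 -0.    1.16 -0.45]
```

View pics/s5.png

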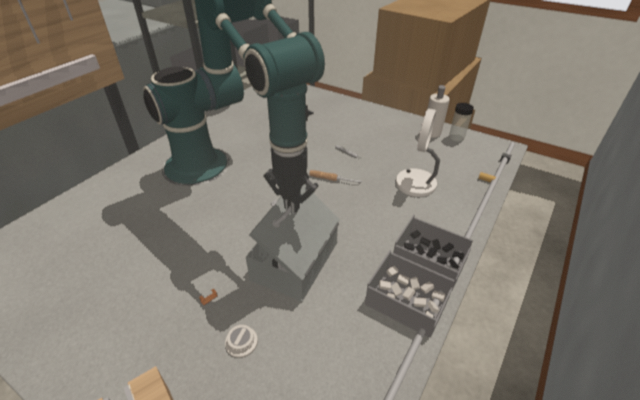

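>>> drive_tool([
  [0.14,0.02,0.13,0,0],
  [0.15,0.02,0.12,0,0],
  [0.16,0.02,0.11,0,0],
  [0.17,0.02,0.09,0,0],
])

```text
time: 7.9
position: [0.5707, -0.1684, 0.2231]
tcp_rot: [-2.098, -2.336, 0.003]
contact_force: [-3.8, -2.7, -3.6]
grip_width: 0.089
grip_force: 58.4
```

>>> drive_tool([
  [0.17,0.02,0.07,0,0],
  [0.18,0.02,0.07,0,0],
  [0.18,0.02,0.06,0,0],
  [0.19,0.02,0.05,0,0],
])

```text
time: 8.23
position: [0.5997, -0.1648, 0.2322]
tcp_rot: [-2.097, -2.335, 0.002]
contact_force: [-3.6, 0.1, -6.9]
grip_width: 0.089
grip_force: 58.3
```

>>> drive_tool([
  [0.16,0.02,0.02,0,0],
  [0.16,0.02,0.01,0,0],
  [0.16,0.02,0,0,0],
])

```text
time: 8.48
position: [0.6198, -0.1623, 0.234]
tcp_rot: [-2.098, -2.337, -0.0]
contact_force: [-6.3, 0.2, 1.5]
grip_width: 0.086
grip_force: 59.1
```

>>> drive_tool([
  [0.16,0.02,-0.01,0,0],
  [0.16,0.02,-0.02,0,0],
  [0.16,0.02,-0.03,0,0],
])

```text
time: 8.73
position: [0.6403, -0.1597, 0.2329]
tcp_rot: [2.098, 2.337, 0.004]
contact_force: [-3.9, 1.9, 5.9]
grip_width: 0.083
grip_force: 59.3
```

>>> drive_tool([
  [0.16,0.02,-0.04,0,0],
  [0.16,0.02,-0.04,0,0],
  [0,0,0,0,0],
  [0,0,0,0,0],
])

```text
time: 9.07
position: [0.6521, -0.1583, 0.2298]
tcp_rot: [-2.098, -2.338, -0.0]
contact_force: [-5.0, 1.9, 9.1]
grip_width: 0.077
grip_force: 69.5
```

>>> drive_tool([
  [0,0,0,0,0.25],
  [0,0,0,0,0.25],
  [0,0,0,0,0.25],
  [0,0,0.4,0,0.25],
  [0,0,0.8,0,0.25],
  [0,0,0.9,0,0.25],
  [0,0,0.9,0,0.25],
  [-0.4,0,0.5,1,0.25],
  [-0.5,0,0,1,0.25],
  [-0.5,0,0,1,0.25],
  [-0.5,0,0,1,0.25],
  [-0.5,0,0,1,0.25],
])

```text
time: 10.07
position: [0.5567, -0.1588, 0.3688]
tcp_rot: [1.413, 2.8, 0.003]
contact_force: [-0.4, 0.1, 0.4]
grip_width: 0.247
grip_force: 0.0
```

>>> drive_tool([
  [-0.2,0,0,1,0.4],
  [-0.2,0,0,1,0.4],
  [0,0,0,1,0.4],
  [0,0,0,1,0.4],
  [0,0,0,1,0.4],
  [0,0,0,1,0.4],
  [0,0,0,1,0.4],
  [0,0,0,1,0.4],
  [0,0,0,1,0.4],
  [0,0,0,1,0.4],
])

```text
time: 10.9
position: [0.5415, -0.1589, 0.3686]
tcp_rot: [-0.176, 3.132, -0.001]
contact_force: [-0.1, -0.7, 0.1]
grip_width: 0.398
grip_force: 0.0
```

```bash
python3 - <<'E'
from h import *
from fit import w,B
c=wsnap('w6.png'); B=B+[.0025,-.001,0]
for q in [(0,-.045,.079),(0,.045,.079),(0,-.045,.061),(0,.045,.061),(.0,0,.244)]: print(q,w(B,q).round(4),proj(c,w(B,q)).round(1))
E
```

```text
t 10.9 [ 0.5415 -0.1589  0.3686] yaw2t -3.029 F [-0.1 -0.7  0.1] w 0.398 g 0.0 j [-0.33  0.    1.7   0.    1.44 -2.01]
(0, -0.045, 0.079) [ 0.5466 -0.2167  0.079 ] [271.7 157.1]
(0, 0.045, 0.079) [ 0.537  -0.1272  0.079 ] [349.2 157.5]
(0, -0.045, 0.061) [ 0.5466 -0.2167  0.061 ] [273.7 154.6]
(0, 0.045, 0.061) [ 0.537  -0.1272  0.061 ] [348.1 155. ]
(0.0, 0, 0.244) [ 0.5418 -0.172   0.244 ] [303.5 196.2]
```

View pics/w6.png

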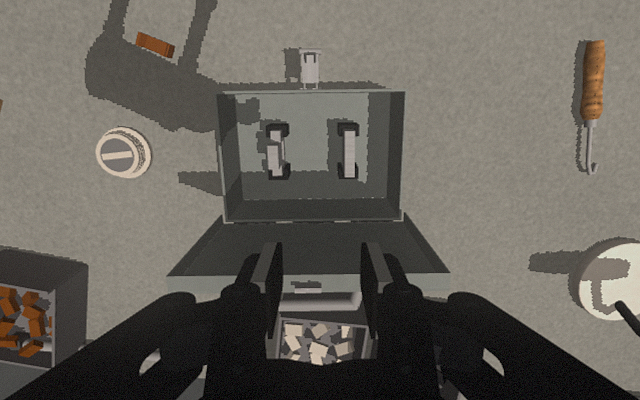

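The open box shows plates at about (275,151) and (349,154). Picture budget is used up, so I'll decide which plate has the tab from pixel values.

```bash
python3 - <<'E'
from h import *
g=cv2.cvtColor(cv2.imread('pics/w6.png'),cv2.COLOR_BGR2GRAY)
print('cols 262..292');
for r in range(120,184,2): print(r,' '.join('%3d'%v for v in g[r,262:292]),' | ',' '.join('%3d'%v for v in g[r,338:362:1]))
E
```

```text
cols 262..292
120  81  99  89  78  74  79  78  75  78  74  79  98  95  85  74  80  78  75  99 138 137 138 135 133 130 133 130 132 130 132  |   77  80  74  81  80  82  80  78  78  83  96  94  98  95  91 115 134 130 126 128 131 135 130 131
122  80  82  80  77  80  82  79  80  83  76  87  81  88  88  85  84  86  86  81  77  79  83  79  77 105 142 138 130 132 131  |   58  57  55  59  57  59  61  53  58  56  56  59  61  55  56  67  81  81  94 129 133 136 134 135
124  77  78  80  81  87  76  57  55  37  34  36  50  35  41  36  41  35  38  42  33  33  39  30  23  32  21  69 122 136 134  |   40  40  41  42  42  38  43  42  43  38  36  41  37  35  43  40  43  32  39  44  71 112 140 133
126  79  89  79  68  36  48  37  47  42  43  44  49  47  48  46  47  42  50  51  45  44  51  52  45  40  36  44 103 139 130  |   31  43  53  48  54  56  56  52  52  48  53  57  49  54  50  49  54  52  48  47  48  97 140 133
128  80  78  81  70  43  45  48  45  49  48  47  45  47  44  39  46  41  46  45  46  50  51  45  56  39  34  50 104 139 128  |   38  52  49  47  44  53  54  54  51  51  49  54  39  48  55  5
[... 5381 characters left out ...]
  31  40  41  98 137 132 132
178  76  71  79  78  78  72  57  35  39  35  44  37  43  37  32  39  36  41  37  42  36  38  43  38  45  37  58  72  78  77  |   70  34  37  38  38  39  33  26  33  30  35  31  34  38  38  37  45  52  51  65  99 139 129 132
180  74  77  78  79  75  75  76  70  75  65  73  70  72  68  75  73  73  70  74  76  72  73  73  74  72  76  74  78  80  73  |   80  78  83  75  78  83  77  77  78  82  84  77  83  78  77  82  77  81  76  86 112 143 138 136
182  71  76  74  75  75  75  72  76  74  75  70  77  77  74  81  73  79  73  77  81  79  81  77  78  73  77  85  78  74  71  |   83  71  79  72  78  77  75  78  71  78  78  78  73  76  79  78  76  75  80  76  74  74  69  70
```

The insert is in the y = -45 slot: the tab is at rows 146–169, col about 272, with shoulders either side. The other plate is one solid bar.

```bash
python3 - <<'E'
from h import *
c=cam('w6.png')
p=pt(c,272.5,157,.079); a=pt(c,271.6,146,.079); b=pt(c,273.4,168,.079); d=a-b
print(p,'x-axis ang',np.arctan2(-d[1],-d[0]),np.arctan2(d[1],d[0]))
print(proj(c,p+[0,.006,0]),pt(c,350,154.5,.061))
s=readout.observe()['position']; print(((p-s)/.04).round(2))
E
```

```text
[ 0.54636286 -0.21583224  0.079     ] x-axis ang 0.15436337391653848 -2.987229279673255
[277.65311746 157.57095579] [ 0.53617117 -0.12500686  0.061     ]
[ 0.12 -1.42 -7.24]
```

>>> drive_tool([
  [0.06,-0.72,0,0.3,0.4],
  [0.06,-0.7,-0.4,0,0.4],
  [0,0,-0.8,0,0.4],
  [0,0,-0.9,0,0.4],
  [0,0,-0.9,0,0.4],
  [0,0,-0.9,0,0.4],
  [0,0,-0.7,0,0.4],
  [0,0,-0.4,0,0.4],
  [0,0,0,0,0.4],
  [0,0,0,0,0.4],
])

```text
time: 11.78
position: [0.545, -0.2156, 0.1671]
tcp_rot: [-0.215, 3.134, 0.001]
contact_force: [0.5, 0.5, 0.0]
grip_width: 0.402
grip_force: 0.0
```

```bash
python3 - <<'E'
from h import *
c=wsnap('w7.png'); 
g=cv2.cvtColor(cv2.imread('pics/w7.png'),cv2.COLOR_BGR2GRAY)
s=readout.observe()['position']; p=np.array([.5464,-.2158,.079]); print(((p-s)/.04).round(2))
u,v=proj(c,p).astype(int); print(u,v,proj(c,p+[0,.006,0]),proj(c,p-[0,.006,0]))
for r in range(v-45,v+46,6): print(r,' '.join('%3d'%x for x in g[r,u-45:u+46:3]))
E
```

```text
t 11.78 [ 0.545  -0.2156  0.1671] yaw2t -3.004 F [0.5 0.5 0. ] w 0.402 g 0.0 j [-0.42  0.17  1.89  0.    1.08 -2.13]
[ 0.01  0.01 -2.24]
320 217 [330.58416552 218.31799798] [311.2903903  215.81432142]
172  89  90  91  91  93  94  91  92  90  91  41  54  58 110 107 107 150 186 186 137  57  56 161 151 150 151 152 155 155 152 152
178 150 150 155  85  90  87  91  95  93  92  97  96  92 108 110 109 109 181 184 149 150 150 150 152 152 152 153 153 155 153 156
184 147 151 155  85  94  90  88  91  93  92  89  90  90  94  99  98  96 123 150 154 155 157 151 151 149 157 155 156 153 154 157
190 147 148 152 139  94  93  90  92  90  89  90  90  91  79  82  83  75  81  79 156 153 152 152 157 154 156 158 153 152 156 155
196 150 147 148 151 150 154 156 131  88  90  91  89  92  97  96  95  98  95  94 158 147 151 155 150 153 151 151 151 155 151 154
202 148 148 149 143 148 154 152  84  87  90  90  88  92 105 105 102 101 104 102 153 152 146 152 151 153 152 151 150 151 155 154
208 148 151 151 149 150  79  91  91  95  94  91  91  91 107 108 108 108 108 111 126 151 149 154 152 147 151 149 148 152 149 151
214
[... 448 characters left out ...]
 179 182 188  32  52  56  95  91  91  88  91  92  87  88  92
238  87  86  90  86  85  83  91  86  90  87  38  50 130 186 182 181 180 182 196  42  51  58  92  86  91  93  88  88  92  89  90
244  75  37  53  89  88  90  85  92  87  91  44  45  40  46  50  49  51  46  51  53  52  68  91  91  92  90  91  93  90  32  38
250  32  27  35  86  88  89  91  83  88  91  87  90  91  90  89  93  89  89  89  93  90  88  87  86  89  90  87  91  93  39  39
256  38  30  29  90  89  84  84  92  86  85  89  89  89  86  88  87  92  88  87  90  89  91  89  90  89  87  91  90  94  32  32
262  38  38  33  91  81  89  84  88  86  88  88  90  87  91  85  88  90  88  90  85  91  89  89  82  89  87  89  86  91  30  32
```

```bash
python3 - <<'E'
from h import *
for f in('w6.png','w7.png'):
    c=cam(f); p=np.array([.5464,-.2158,0]); e=np.array([np.cos(.12),np.sin(.12),0])
    print(f,[(dx,z,proj(c,p+e*dx+[0,0,z]).round(0)) for dx,z in((-.028,.049),(-.014,.079),(.014,.079),(.014,.049),(.028,.049))])
g=cv2.cvtColor(cv2.imread('pics/w7.png'),cv2.COLOR_BGR2GRAY); print(g[150:250:2,316:328:2].mean(1).astype(int), g[150:250:2,328:333].mean(1).astype(int))
E
```

```text
w6.png [(-0.028, 0.049, array([275., 130.])), (-0.014, 0.079, array([272., 145.])), (0.014, 0.079, array([273., 169.])), (0.014, 0.049, array([276., 164.])), (0.028, 0.049, array([277., 175.]))]
w7.png [(-0.028, 0.049, array([322., 163.])), (-0.014, 0.079, array([321., 195.])), (0.014, 0.079, array([321., 238.])), (0.014, 0.049, array([321., 222.])), (0.028, 0.049, array([320., 240.]))]
[ 48  47  46  51  52  52  81 104 128 126 125 135 116 112 119 120 113 103
  79  81  81  81  82  94 107 106 103 102 107 107 104 100 133 131 179 182
 187 183 177 182 183 180 180 177 183 191  47  46  42  88] [ 50  47  48  60  60  58  89 103 154 152 168 164 163 166 169 169 168 150
 115 110 107 107 101 109 120 118 116 117 119 109 122  78 136 140 140 142
 131 132 129 132 131 128 123 119 126  86  54  46  43  88]
```

Everything lines up: shoulders at rows 163–240, tab at 195–238. Descend and pinch.

>>> drive_tool([
  [0,0.02,-0.6,0,0.4],
  [0,0,-0.7,0,0.4],
  [0,0,-0.6,0,0.4],
  [0,0,-0.45,0,0.4],
  [0,0,0,0,0.4],
  [0,0,0,0,0],
  [0,0,0,0,0],
  [0,0,0,0,0],
  [0,0,0,0,0],
  [0,0,0,0,0],
])

```text
time: 12.67
position: [0.5468, -0.2158, 0.0763]
tcp_rot: [-0.217, 3.129, -0.004]
contact_force: [0.8, 0.2, 6.9]
grip_width: 0.126
grip_force: 60.8
```

>>> drive_tool([
  [0,0,0.2,0,0],
  [0,0,0.3,0,0],
  [0,0,0.4,0,0],
  [0,0,0.6,0,0],
  [0,0,0.8,0,0],
  [0,0,0.8,0,0],
  [0,0,0.8,0,0],
  [0,0,0.8,0,0],
  [0,0,0.6,0,0],
  [0,0,0.4,0,0],
  [0,0,0,0,0],
  [0,0,0,0,0],
])

```text
time: 13.67
position: [0.5443, -0.2149, 0.3022]
tcp_rot: [-0.218, 3.133, -0.001]
contact_force: [-1.0, 0.1, -4.5]
grip_width: 0.129
grip_force: 59.7
```

```bash
python3 - <<'E'
from h import *
c=wsnap('w8.png'); c2=snap('top','t8.png')
M=rot(dict(orientation=readout.observe()['tcp_rot'])); s=readout.observe()['position']
# what is below the tool: top of tab, and slot area
g=cv2.cvtColor(cv2.imread('pics/w8.png'),cv2.COLOR_BGR2GRAY)
q=proj(c,s+[0,0,-.05]); print(q)
for r in range(150,330,8): print(r,' '.join('%3d'%x for x in g[r,270:372:5]))
E
```

```text
t 13.67 [ 0.5443 -0.2149  0.3022] yaw2t -3.003 F [-1.   0.1 -4.5] w 0.129 g 59.682320952415466 j [-0.42  0.07  1.75 -0.    1.33 -2.13]
[323.14322757 234.72047255]
150  76 140 133 139 139 135 136 136 137 135 133 139 140 138 136 136 138 135 132 137 136
158  67 136 137 138 136 138 136 132 134 135 132 138 134 135 136 141 144 138 139 139 141
166  73 132 132 134 136 135 133 136 134 137 134 138 134 134 135 139 137 136 139 139 135
174  73 137 133 133 131 135  83  80 146 140  85  99 132 134 137 133 135 133 134 136 136
182  74 131 134 129 132 134  70  84  76  69  73  70  75 138 137 137 135 134 139 140 137
190  70  79  82  80  76  75  80  75  71  69  74  74  74  82  82  79  86  86  79  84  87
198  55  82  79  80  81  81  79  76  63  65  63  68  61  67  81  80  78  80  80  82  81
206  54  80  78  79  83  76  84  78  93  91  94  94 167 145  84  85  79  81  81  76  79
214  55  78  80  77  81  78  83  80  93  94  94  94  87 103  83  77  81  79  82  78  77
222  54  63  65  65  55  59  62  62  95  91  93  90  92  84  67  57  60  60  56  62  54
230  63  59  61  61  56  60  57  61  78  79  79  76  78  
[... 386 characters left out ...]
  52  29  29  31  70  71  67  26  89  87  88  90  91  92  17  70  66  63  15  22  26
278  23  32  27  46  65  68  50  19  92  88  92  93  90  95  21  61  66  67  27  23  18
286  33  24  35  27  20  23  61  12  91  86  89  88  90  91  32  86  20  16  23  16  17
294  21  27  24  26  24  24  27  15  91  90  90  92  93  98  20  18  17  28  18  20  16
302  26  26  30  23  28  31  26   9  93  91  92  94  95  98  27  25  20  18  20  14  20
310  29  31  27  20  21  18  19  25  88  93  90  96  90  90  24  24  19  16  12  26  18
318  25  22  28  21  19  29  28  25  91  87  92  89  94  87  29  32  22  20  20  31   3
326  24  24  30  20  27  18  16   2 159 159 162 166 166 174  29  26  21  14  21  20  16
```

>>> drive_tool([
  [0,0.3,0,0,0],
  [0,0.6,0,0,0],
  [0,0.8,0,0,0],
  [0,0.8,0,-0.5,0],
  [0,0.8,0,-0.9,0],
  [0,0.8,0,-0.9,0],
  [0,0.8,0,-0.9,0],
  [0,0.8,0,-0.9,0],
  [0,0.8,0,-0.9,0],
  [0,0.8,0,-0.9,0],
  [0,0.8,0,-0.9,0],
  [0,0.6,0,-0.9,0],
])

```text
time: 14.77
position: [0.5427, 0.1361, 0.2993]
tcp_rot: [-1.033, -2.963, 0.001]
contact_force: [0.4, 0.3, -2.5]
grip_width: 0.131
grip_force: 59.5
```

>>> drive_tool([
  [0,0.5,0,-0.9,0],
  [0,0.5,0,-0.9,0],
  [0,0.5,0,-0.9,0],
  [0,0.4,0,-0.9,0],
  [0.1,0.3,0,-0.9,0],
  [0.1,0.1,-0.1,-0.9,0],
  [0.1,0,-0.2,-0.9,0],
  [0.2,0,-0.3,-0.5,0],
  [0.2,0,-0.3,0,0],
  [0.1,0,-0.2,0,0],
  [0,0,0,0,0],
  [0,0,0,0,0],
])

```text
time: 15.77
position: [0.5756, 0.2249, 0.2556]
tcp_rot: [-1.997, -2.422, 0.005]
contact_force: [-0.0, 0.7, -3.2]
grip_width: 0.128
grip_force: 59.4
```

```bash
python3 - <<'E'
from h import *
st(); s=readout.observe()['position']; print(((np.array([.586,.292,.249])-s)/.04).round(2))
c=snap('top','t9.png'); c=snap('scene','s9.png')
for n,p in dict(lens=(.685,.306,.2),ringtop=(.685,.306,.262),win=(.586,.292,.2)).items(): print(n,proj(c,p).round(0),proj(cam('t9.png'),p).round(0))
E
```

```text
t 15.77 [0.5756 0.2249 0.2556] yaw2t 1.763 F [-0.   0.7 -3.2] w 0.128 g 59.41092789173126 j [0.33 0.16 1.73 0.   1.26 0.14]
[ 0.26  1.68 -0.17]
lens [426. 130.] [179. 152.]
ringtop [430. 110.] [173. 148.]
win [393. 123.] [183. 187.]
```

Lens prediction (426,130) agrees with the scene view. Final approach.

>>> drive_tool([
  [0,0.2,-0.05,-0.1,0],
  [0.05,0.3,-0.05,-0.2,0],
  [0.05,0.4,-0.05,-0.2,0],
  [0.05,0.4,-0.02,0,0],
  [0.05,0.28,0,0,0],
  [0.05,0.1,0,0,0],
  [0,0,0,0,0],
  [0,0,0,0,0],
  [0,0,0,0,0],
  [0,0,0,0,0],
  [0,0,0,0,0],
])

```text
time: 16.78
position: [0.5865, 0.2917, 0.2507]
tcp_rot: [2.063, 2.369, -0.0]
contact_force: [0.2, 1.1, -3.6]
grip_width: 0.13
grip_force: 59.5
```

```bash
python3 - <<'E'
from h import *
from fit import w,B
st(); s=readout.observe()
M=R.from_rotvec(s['tcp_rot']).as_matrix(); print('tool z',M[:,2].round(3),'y',M[:,1].round(3),'v',abs(s['joint_velocities']).max())
snap('scene','s10.png'); c=snap('top','t10.png')
g=cv2.imread('pics/t10.png').astype(int); g0=cv2.imread('pics/top0.png').astype(int)
# bystander check: colour diff at each
for n,(u,v) in dict(bung=(418,200),clip=(406,243),scraper=(232,240),vise=(180,250),base=(195,172)).items(): print(n,abs(g-g0)[v-6:v+7,u-6:u+7].mean().round(1))
c=cam('s10.png'); h=cv2.imread('pics/s10.png')
e=np.array([-M[0,0],-M[1,0],0]); p=s['position']
for dx,dz in ((0,-.049),(.028,-.073),(-.028,-.073),(.028,-.027),(-.028,-.027)): print((dx,dz),proj(c,p+e*dx+[0,0,dz]).round(1))
E
```

```text
t 16.78 [0.5865 0.2917 0.2507] yaw2t 1.709 F [ 0.2  1.1 -3.6] w 0.13 g 59.45590674877167 j [ 0.42  0.23  1.66 -0.    1.26  0.29]
tool z [-0. -0. -1.] y [ 0.99   0.138 -0.   ] v 0.0019706505292217394
bung 11.6
clip 10.4
scraper 8.6
vise 54.0
base 11.2
(0, -0.049) [392.7 122.1]
(0.028, -0.073) [389.  133.6]
(-0.028, -0.073) [394.3 124.9]
(0.028, -0.027) [390.9 119.9]
(-0.028, -0.027) [396.3 111.4]
```

```bash
python3 - <<'E'
from h import *
a=cv2.imread('pics/s10.png',0).astype(int); b=cv2.imread('pics/scene0.png',0).astype(int)
print('vise',abs(a-b)[145:160,335:360].mean(), 'arm over vise?', abs(a-b)[140:145,335:360].mean())
for r in range(104,144,2): print(r,' '.join('%3d'%x for x in a[r,380:408]))
E
```

```text
vise 5.648 arm over vise? 3.128
104  98  97  94  88  80  80  77  75  63  51  53  60  53  45  66  88  86  67  49  45  46  44  46  47  46  44  43  48
106 147 147 148 138 127 122 115 104  71  54  74  88  68  87 131 148 129  93  67  52  45  47  54  69  73  69  70  73
108 148 147 147 147 148 148 149 138  89  64  86  92  79  92 107 104  90  93  85  60  46  53  70  80  82  81  81  80
110 149 149 148 148 149 149 147 135  82  64  95 100 100 102 101  95  85  91  76  51  45  67  92  91  87  87  81  78
112 150 149 149 148 148 147 145 123  76  70  91  96 100 101 100  93  91  92  67  50  53  97 137 143 137 134 127 122
114 147 150 149 151 149 149 148 141 124 106 101 100 102 103  98  89  96  92  63  62  97 130 146 147 146 146 145 145
116 149 149 150 148 150 148 149 150 147 136 116 105 104 102  97  88  93  96 110 126 143 148 149 147 148 145 145 146
118 149 149 148 148 150 150 150 150 150 146 129 108 103 100  97  87  95 115 144 149 148 148 149 149 149 147 148 149
120 151 149 149 149 149 149 150 151 146 130 107  99 101  96  91  93 104 123 146 148 149 148 150 149 148 148 148 148
122 149 150 151 149 150 
[... 551 characters left out ...]
 145
132 146 147 146 146 147 147 145 133 110 102 101  99 105 130 145 147 146 146 147 146 146 146 146 145 146 145 145 146
134 146 146 145 146 145 146 145 137 126 118 112 119 134 145 145 145 145 146 145 144 146 145 147 146 146 146 145 146
136 146 148 146 146 145 146 145 146 146 144 144 145 146 144 146 145 147 145 147 147 145 147 147 145 145 145 143 144
138 147 146 146 145 146 146 145 146 146 148 148 147 147 148 146 147 146 147 147 147 145 145 145 145 145 144 145 145
140 148 146 147 148 148 148 148 147 147 147 146 146 147 146 146 145 144 145 144 145 146 148 146 146 146 144 145 144
142 147 148 149 148 150 148 148 146 147 147 147 148 148 148 147 147 147 146 147 147 147 147 145 147 147 145 146 146
```

The insert is where predicted (bottom at about (390,134), centre (393,122)), upright and still. The pin vise has not moved. Handing in.

```bash
python3 -c "
from h import *
print(robot.close_job())"
```

```text
the job is handed in; nothing more can be done
None
```

I handed the job in at about 17 s, with the catch flipped, the lid left open and the insert held upright and still about 10 cm in front of the lens, square to the glass; the hand-in gave no verdict.

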